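Index the board feed by one turn of the hand wheel

TASK

Advance the board carriage by one step: with the fingertips, gently push the hand wheel round clockwise (seen from above) by its upright black handle, through exactly one full turn, until the handle is in line with the fixed pointer again. Do not grip the handle, turn the wheel backwards or run past the pointer. Only then push the lock bolt's black tab fully home towards the wheel, leave the wheel at the pointer, and leave the other things on the table undisturbed.

Things in the scene. Friction and masses are not known exactly. Their poses are not given: they have to be found in the camera images.
- feed_stage: the feed fixture, bolted to the table: dark base plate 200 x 120 x 12 mm with a grey gearbox, 78 x 78 mm up to 42 mm high. Origin at table height under the wheel's axis; z up. The plate runs from -130 to +70 mm along its x and +-60 mm along its y; the board carriage (96 mm wide, up to about 36 mm high) lies at -x, driven by the wheel, and moves 12 mm in -x per clockwise turn. On the -y side a tongue 46 mm wide, 12 mm high, reaches out to y = -125 mm and bears the lock bolt.
- wheel_centre (a point): on the hand wheel's upright axis, 62 mm above the table, at the level of the middle of the rim. The grey wheel lies level: rim centre-line radius 55 mm, rim bar 11 mm thick (top 67.5 mm above the table), three round spokes, hub 26 mm across up to 70 mm above the table.
- handle_top (a point): centre of the top end of the wheel's one black handle: an upright round grip, 18 mm in diameter, standing on the rim at the end of a spoke, 55 mm from the axis. It spans from 68 to 108 mm above the table (this point is at 108 mm); it does not spin on its own. It moves round with the wheel.
- pointer_tip (a point): top of the fixed upright nib (9 x 8 mm) of the index pointer, just outside the rim, 76.5 mm from the wheel's axis and 58 mm above the table, lower than the rim's top. Its direction from the axis, seen from above, is the handle's home direction. Its direction differs from start to start.
- feed_wheel (a joint): angle of the hand wheel in rad: 0 = handle in line with the pointer (it starts within 0.06 rad of this); grows clockwise seen from above; 6.283 = one full clockwise turn, handle in line with the pointer again. The wheel turns freely from -1.7 to 8.6 with no stop at one turn. Turning it takes about 2.5 N at the handle, and friction keeps it where it is left.
- lock_tab (a point): centre of the top of the lock bolt's upright black tab, 22 mm wide (fixture x), 10 mm thick (fixture y), standing from 20 to 68 mm above the table. At fixture x = 0, y = -108 mm when drawn out; it slides in fixture +y (towards the wheel's axis) to y = -86 mm, where it stops hard.
- lock_bolt (a joint): travel of the lock bolt in m: 0 = drawn out (as it starts), 0.022 = fully home against its stop. Sliding takes about 3 N; it stays where it is left.
- tip_tinner: bystander, loose: small round red-lidded tin, 31 mm across, 15 mm high, beside the fixture. Origin at the centre of its underside.
- flux_pot: bystander, loose: small white pot with green ribbed lid, 36 mm across, 21 mm high, beside the fixture. Origin at the centre of its underside.
- solder_reel: bystander, loose: reel of solder standing on end, 58 mm across, 76 mm high. Origin at the centre of its underside.
- battery_9v: bystander, loose: upright rectangular battery, 18 x 26 x 48 mm. Origin at the centre of its underside.
- alcohol_bottle: bystander, loose: white squeeze bottle with blue collar, 44 mm across, 131 mm high. Origin at the centre of its underside.
- eraser: bystander, loose: eraser in a blue sleeve, 21 x 44 x 12 mm. Origin at the centre of its underside.
- tape_roll: bystander, loose: amber roll of tape lying flat, 54 mm across, 12 mm high. Origin at the centre of its underside.

How it is judged:
By the outcome, as a careful person would: the job done as asked, in the order asked, and still so for the second after the job is handed in, with the robot touching nothing.
It also fails if it takes over 70 s, if anything falls off the work surface, if the arm or the gripper's body presses on something with over 40 N, if the wrist force passes 120 N, or if a joint passes its speed limit or range.

ROBOT

A 7-joint arm with a two-finger parallel gripper is mounted at the origin on a cart in front of the work surface, level with it; the furniture and walls round the work are solid. World frame = base frame: x ahead of the robot, y to its left, z up, the work surface at z = 0. Lengths are in mm, angles in rad, forces in N, time in s.
With the tool pointing down it reaches from about 400 to 850 mm from the base axis. Payload 6.9 kg.
Tool frame: the origin (TCP) lies at the very end of the fingers, on their centre line; the grasp point (between the pads) lies 19 mm behind it; z points along the fingers, y is the line along which they close (so a half turn about z gives the same grasp; the last joint's range is limited). The gripper opens to 85 mm and grips with 20 to 120 N. Pads are 22 mm wide; open, the fingers measure 114 mm over their backs; the gripper's body (76 mm by 85 mm) begins 54 mm behind the grasp point. The pads swing forward as they close: fully open they stand 13 mm farther back than shut.
Start: joints at [1.226, 0.507, -0.238, 1.5, 0.126, 1.149, -0.155], TCP at [271.711, -562.836, 231.275] pointing down, gripper open.
Joint ranges: [-3.08, 3.08], [-0.24, 2.05], [-1.43, 1.35], [0, 2.5], [-1.52, 4.66], [0.17, 1.96], [-2.89, 2.89]. Speed limits (rad/s): [2.39, 2.39, 3.14, 3.14, 3.14, 3.14, 3.14].

INTERFACE

Orientations are given as a unit quaternion [x, y, z, w].
In Python, from workcell import status, snapshot, get_calibration, order, silhouettes gives the robot as it stands.
- The arm moves only by the tool arm_command, never from a script. Its argument "targets" is a list of rows, each a list of 4 numbers: the shift along the tool's x, y, z in cm, then the turn about the tool's z in rad. In form: [[x, y, z, twist], ...]. A call has 1 to 10 rows; each row is the pose to reach, as a shift and turn from the pose commanded when the call began, along the tool's axes at that moment; what a row does not reach only later rows make up. A row lasts 1/8 s, in which the tool goes at most 62.5 mm and 10.7 degrees, less where a joint would pass 70% of its speed; a pose out of reach is approached as far as the arm can. A call with a gripper value outside its range is refused whole. "claw" is the opening in per cent of the stroke, from 0 (shut) to 100 (fully open), set as the call begins (left out, the last holds). The fingers move at their own pace and stop on an object; "grip_force" is the grip in N (left out, the last holds). Time passes only in rows, so rows that repeat a pose let the fingers close. It gives the time, the measured TCP pose, the force, the opening and the grip force at its end, in the units of the state.
- status.read_state(): the state, without advancing time (a new reading comes with each control period).
- snapshot(name): name is "scene" or "top" or "wrist"; returns the picture (400x640x3 uint8, red, green, blue); there is no depth.
- get_calibration(name): a dict with "camera_matrix" (3x3 intrinsics, pixels), "R" (3x3) and "t" (3): a world point X has camera coordinates R X + t. Camera axes: x right, y down, z forward; pixel columns grow to the right and rows downward; lengths in mm; the calibration is good to about 2 mm. A picture is of the moment at which its call begins: read the wrist's pose just before it. get_calibration takes no time and is no camera call; for the wrist camera it gives the pose at the moment of the call.
- order.sign_off(): hands the job in; it is judged then, once.
Trained networks look in the newest picture that a camera, given by its name, has taken for a name from the list of things; names that differ only in an ending like _2 or _b are one class to them, and where a whole thing is asked for, a point or a joint stands for the part that bears it (a point fixed in the world has none). Each returns a list of dicts, best first, with "score" (0 to 1); they miss things now and then, are a little off and sometimes report something else, mostly with a low value. They report only what shows in the picture. A call takes as long as a camera call.
- silhouettes(thing, camera): "region" (400x640 bool, what is visible of it) and "pixel" ([column, row] in pixels, amid what is visible of it).
The state is a dict: "t": time; "joints": joint angles; "joint_vel": joint speeds; "effort": joint torques, N m; "tcp_pos": TCP position; "tool_rot": TCP orientation; "wrist_force": force on the tool from outside, world axes, zero at the start; "wrist_torque": the same for the moment, N m; "gripper_width": finger opening in mm; "grip_force": force on a finger pad.
Only numpy, scipy, OpenCV 4.12 (cv2) and the standard library are available. Lean on these libraries where they do the work, as an engineer would, in place of code of your own. Each camera call takes 0.05 s, during which the arm holds its last target. There are 200 camera calls.

## Working session

There is one attempt and no reset: what is moved stays moved. The work goes in short steps, Python scripts to look and compute and a tool call to move; the robot and the scene stay as the last step left them, time stands still between calls to the robot, and variables do not carry over. Pictures are saved under pics/ and viewed, at most 10 in all, crops included, and the job is handed in when it is done.

Besides the shell and the picture viewer there is one more tool, called after "Request:" as a command line: name --pt "numbers of a row" for each row, then --argument value for the rest. arm_command: Moves the arm, as the interface text tells. Its arguments: {"type":"object","properties":{"targets":{"type":"array","items":{"type":"array","items":{"type":"number"}}},"claw":{"type":"number"},"grip_force":{"type":"number"}},"required":["targets"]}

```bash
mkdir -p pics; ls; cat > h.py <<'E'
import numpy as np, cv2
from workcell import status, snapshot, get_calibration, order, silhouettes
def save(cam,name):
    im=snapshot(cam); cv2.imwrite('pics/'+name,im[:,:,::-1]); return im
def ray(cam,px,z):
    c=get_calibration(cam);K=np.array(c['camera_matrix']);R=np.array(c['R']);t=np.array(c['t']).ravel()
    d=R.T@np.linalg.inv(K)@np.array([px[0],px[1],1.]);o=-R.T@t
    return o+d*(z-o[2])/d[2]
def proj(cam,X):
    c=get_calibration(cam);K=np.array(c['camera_matrix']);R=np.array(c['R']);t=np.array(c['t']).ravel()
    p=K@(R@np.array(X,float)+t);return p[:2]/p[2]
E
python3 - <<'E'
from h import *
s=status.read_state();print({k:np.round(v,3) for k,v in s.items()})
a=save('top','t0.png');b=save('scene','s0.png')
hs={'wheel_centre':62,'handle_top':100,'pointer_tip':58,'lock_tab':60,'feed_stage':20,'tip_tinner':8,'flux_pot':10,'solder_reel':60,'battery_9v':40,'alcohol_bottle':100,'eraser':6,'tape_roll':6}
for n,z in hs.items():
  for cam in('top','scene'):
    for d in silhouettes(n,cam)[:2]:
        print(n,cam,round(d['score'],2),np.round(d['pixel']),int(d['region'].sum()),ray(cam,d['pixel'],z).round())
E
```

```text
pics
{'t': np.float64(0.0), 'joints': array([ 1.227,  0.508, -0.238,  1.501,  0.126,  1.149, -0.155]), 'joint_vel': array([-0.001, -0.   , -0.   ,  0.001, -0.   , -0.   ,  0.   ]), 'effort': array([ 1.0000e-03, -6.2058e+01, -2.1860e+00, -2.4965e+01,  1.3000e-02,
        1.2000e-02, -0.0000e+00]), 'tcp_pos': array([ 271.425, -562.417,  230.421]), 'tool_rot': array([ 0.975,  0.223, -0.   , -0.001]), 'wrist_force': array([-0.164, -1.056, -0.179]), 'wrist_torque': array([-0.008,  0.003,  0.012]), 'grip_force': np.float64(0.0), 'gripper_width': np.float64(84.915)}
wheel_centre top 0.98 [388. 190.] 1307 [ 551. -249.   62.]
wheel_centre top 0.49 [294. 251.] 379 [405.  -7.  62.]
wheel_centre scene 0.72 [347. 180.] 556 [ 543. -237.   62.]
handle_top top 0.71 [384. 188.] 660 [ 549. -234.  100.]
handle_top scene 0.92 [345. 176.] 465 [ 521. -198.  100.]
pointer_tip top 0.79 [388. 198.] 1187 [ 532. -249.   58.]
pointer_tip scene 0.6 [348. 178.] 592 [ 554. -253.   58.]
lock_tab top 0.68 [423. 183.] 141 [ 567. -337.   60.]
lock_tab scene 0.41 [360. 166.] 72 [ 576. -346.   60.]
feed_stage top 0.63 [399. 211.] 2681 [ 503. -279.   20.]
feed_stage scene 0.77 [361. 200.] 1372 [ 484. -234.   20.]
flux_pot top 0.48 [425. 211.] 127 [ 501. -349.   10.]
solder_reel top 0.74 [293. 253.] 409 [399.  -5.  60.]
solder_reel scene 0.96 [328. 245.] 433 [380.  36.  60.]
solder_reel scene 0.49 [360. 166.] 40 [ 575. -342.   60.]
battery_9v top 0.6 [253. 176.] 64 [603.  98.  40.]
battery_9v top 0.22 [244. 263.] 188 [379. 120.  40.]
battery_9v scene 0.55 [250. 226.] 104 [598.  99.  40.]
alcohol_bottle top 0.58 [220. 143.] 383 [678. 171. 100.]
alcohol_bottle scene 0.56 [198. 216.] 334 [655. 211. 100.]
alcohol_bottle scene 0.22 [362. 168.] 62 [ 516. -272.  100.]
eraser top 0.49 [335. 156.] 126 [ 658. -118.    6.]
tape_roll top 0.61 [244. 263.] 229 [380. 125.   6.]
tape_roll scene 0.7 [304. 273.] 281 [397. 102.   6.]
```

View pics/t0.png

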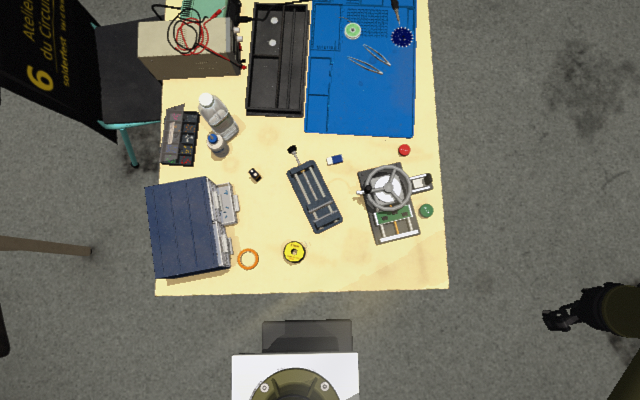

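View pics/s0.png

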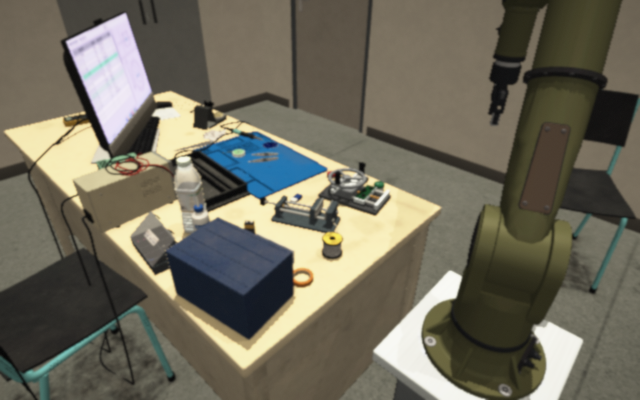

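The top view shows the fixture at right (wheel ~388,188; black handle at left ~361,190; tab at right ~428,182; red tin 404,150; green pot 426,211; eraser 335,160). I'll go above it for a wrist look.

Request:
arm_command --pt "4 -2 -2 0" --pt "8 -4 -4 0" --pt "13 -7 -6 0" --pt "18 -9.5 -7 0" --pt "23 -12 -8 0" --pt "28 -15 -8 0" --pt "33 -17.5 -8 0" --pt "33 -17.5 -8 0" --pt "33 -17.5 -8 0" --claw 0

```text
t: 2.42
tcp_pos: [492.5, -262.3, 311.2]
tool_rot: [0.975, 0.223, -0.0, 0.0]
wrist_force: [0.8, 0.4, 0.0]
gripper_width: -0.0
grip_force: 0.0
```

```bash
python3 - <<'E'
from h import *
s=status.read_state();print(s['t'],s['tcp_pos'],s['tool_rot'])
c=get_calibration('wrist');R=np.array(c['R']);print('cam',-R.T@np.array(c['t']).ravel(),R[2],proj('wrist',[551,-249,62]))
a=save('wrist','w0.png')
for n,z in {'wheel_centre':62,'handle_top':100,'pointer_tip':58,'lock_tab':60,'feed_stage':20,'tip_tinner':8,'flux_pot':10}.items():
    for d in silhouettes(n,'wrist')[:2]:
        print(n,round(d['score'],2),np.round(d['pixel']),int(d['region'].sum()),ray('wrist',d['pixel'],z).round())
E
```

```text
2.425 [ 492.49245277 -262.26684068  311.21237028] [ 9.74812617e-01  2.23025109e-01 -3.32696342e-04  2.29067221e-04]
cam [ 564.93537308 -227.92911933  453.27841148] [-0.28456589 -0.13730991 -0.94877197] [329.24246701 119.13298625]
wheel_centre 0.71 [332. 112.] 4846 [ 560. -249.   62.]
handle_top 0.67 [334. 112.] 3337 [ 562. -250.  100.]
pointer_tip 0.58 [335. 112.] 5019 [ 562. -254.   58.]
lock_tab 0.78 [395. 132.] 634 [ 574. -336.   60.]
feed_stage 0.92 [329. 142.] 7854 [ 519. -266.   20.]
feed_stage 0.64 [332. 110.] 3331 [ 563. -250.   20.]
tip_tinner 0.92 [399.  56.] 500 [ 667. -302.    8.]
flux_pot 0.73 [374. 178.] 452 [ 500. -355.   10.]
flux_pot 0.63 [334. 111.] 3549 [ 563. -253.   10.]
```

View pics/w0.png

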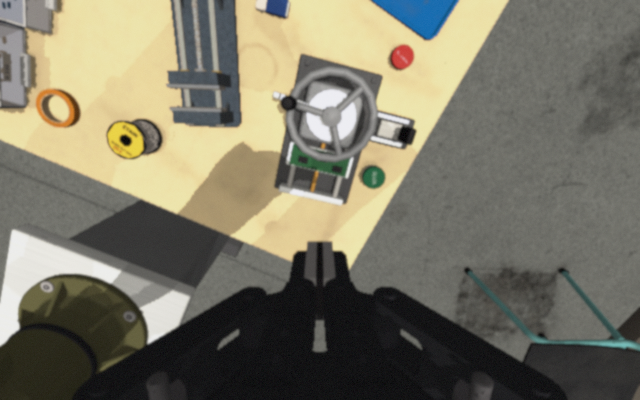

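The wrist view shows the hub at ~(331,114), black handle top ~(287,102), white pointer ~(278,97), tab ~(407,134), tin (402,57), pot (373,177). I'll zoom this for precise points.

```bash
python3 - <<'E'
from h import *
im=cv2.imread('pics/w0.png')[40:215,250:440]
cv2.imwrite('pics/w0c.png',cv2.resize(im,None,fx=4,fy=3.4,interpolation=cv2.INTER_CUBIC)[:600])
E
```

```text
(no output)
```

View pics/w0c.png

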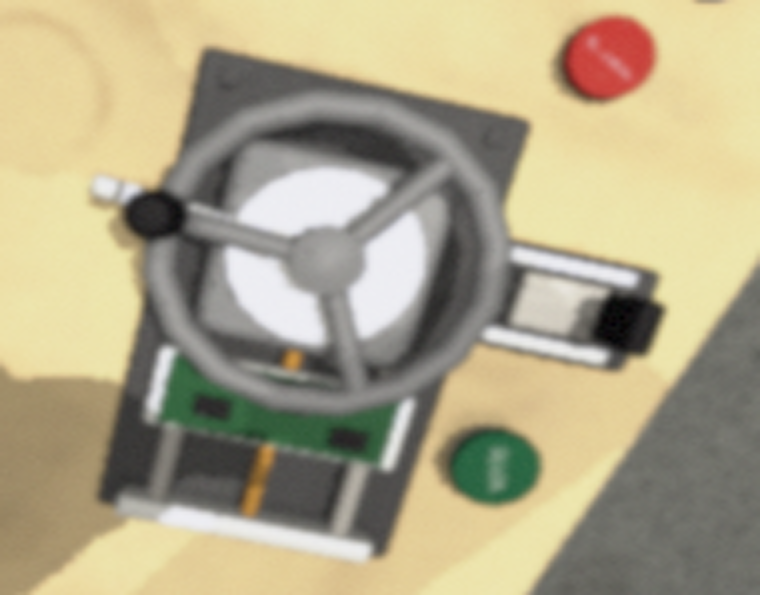

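```bash
python3 - <<'E'
from h import *
f=lambda x,y,z:ray('wrist',(250+x/4,40+y/3.4),z)[:2]
C=f(327,255,70);H=f(154,212,108);P=f(104,188,58);T=f(632,316,68)
rc=f(328.5,252,66)
print('C',C,'rim',rc,'H',H,'P',P,'T',T)
for n,v in(('H',H-C),('P',P-C),('T',T-C)):print(n,np.hypot(*v),np.arctan2(v[1],v[0]))
for p in((205,48),(528,122),(383,556),(100,500)):print(f(*p,12))
E
```

```text
C [ 557.31918331 -249.27318321] rim [ 558.42648144 -249.44050391] H [ 549.16540083 -196.9188812 ] P [ 547.81518238 -174.41078019] T [ 580.2533586  -349.04805958]
H 52.98544241567346 1.7252974873963733
P 75.46327199167438 1.697073735547593
T 102.37676665319727 -1.344861649589133
[ 610.22225538 -178.58627055]
[ 634.31273447 -292.59409574]
[ 442.77834258 -334.19424438]
[ 418.72780732 -220.37261924]
```

Request:
arm_command --pt "2 -2.5 3 0.16" --pt "4.4 -5 7 0.32" --pt "4.4 -5 12 0.32" --pt "4.4 -5 16 0.32" --pt "4.4 -5 16 0.32" --pt "4.4 -5 16 0.32"

```text
t: 3.58
tcp_pos: [511.6, -198.0, 152.7]
tool_rot: [0.998, 0.065, 0.001, 0.0]
wrist_force: [0.1, -1.4, -0.5]
gripper_width: 0.3
grip_force: 0.0
```

```bash
cat >> h.py <<'E'
C=np.array([557.3,-249.4]);A=0.13
tx=np.array([np.cos(A),np.sin(A)]);ty=np.array([np.sin(A),-np.cos(A)])
def rel():
    s=status.read_state();q=s['tool_rot'];p=s['tcp_pos'];v=p[:2]-C
    print('t',round(s['t'],2),'pos',p.round(1),'yaw',round(2*np.arctan2(q[1],q[0]),3),'rel',(v@tx).round(1),(v@ty).round(1),'F',np.round(s['wrist_force'],1))
E
python3 - <<'E'
from h import *
rel();save('wrist','w1.png')
for n,X in dict(C=(*C,70),H=(549.2,-196.9,108),P=(547.8,-174.4,58),T=(579.5,-355,68)).items():print(n,proj('wrist',X).round())
E
```

```text
t 3.58 pos [ 511.6 -198.   152.7] yaw 0.129 rel -38.7 -56.9 F [ 0.1 -1.4 -0.5]
C [390. 158.]
H [323. 171.]
P [295. 155.]
T [528. 147.]
```

View pics/w1.png

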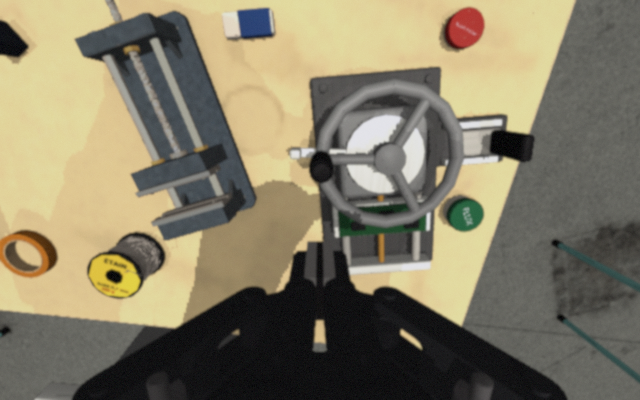

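The view shows handle top at ~(321,168), hub (390,156), pointer nib (295,153), tab (515,145): predictions agree within ~3 px. Going down behind the handle and computing the arc table.

Request:
arm_command --pt "0 0 4 0" --pt "0 0 6.6 0" --pt "0 0 6.6 0" --pt "0 0 6.6 0"

```text
t: 4.12
tcp_pos: [511.9, -198.1, 87.1]
tool_rot: [0.998, 0.065, 0.001, 0.001]
wrist_force: [-0.6, -0.0, -0.3]
gripper_width: -0.4
grip_force: 0.0
```

```bash
python3 - <<'E'
from h import *
rel()
w=[(-3.87,-5.69)]+[(6*np.sin(a),-6*np.cos(a)) for a in np.arange(-.55,5.9,.1)]
w=np.array(w)
for k in range(0,len(w)-1,10):
    print(k,np.round(w[k+1:k+11]-w[k],2).tolist(), np.round(w[min(k+10,len(w)-1)],2))
E
```

```text
t 4.12 pos [ 511.9 -198.1   87.1] yaw 0.13 rel -38.3 -56.8 F [-0.6 -0.  -0.3]
0 [[0.73, 0.57], [1.26, 0.29], [1.81, 0.05], [2.39, -0.12], [2.97, -0.24], [3.57, -0.3], [4.17, -0.3], [4.77, -0.24], [5.35, -0.12], [5.93, 0.05]] [ 2.06 -5.64]
10 [[0.55, 0.23], [1.08, 0.52], [1.57, 0.86], [2.03, 1.25], [2.45, 1.68], [2.82, 2.15], [3.15, 2.65], [3.42, 3.19], [3.64, 3.74], [3.8, 4.32]] [ 5.85 -1.31]
20 [[0.1, 0.59], [0.14, 1.19], [0.13, 1.79], [0.05, 2.38], [-0.09, 2.97], [-0.28, 3.54], [-0.53, 4.08], [-0.83, 4.6], [-1.19, 5.08], [-1.59, 5.53]] [4.27 4.22]
30 [[-0.44, 0.41], [-0.92, 0.76], [-1.44, 1.07], [-1.98, 1.33], [-2.54, 1.53], [-3.13, 1.67], [-3.72, 1.76], [-4.32, 1.78], [-4.92, 1.75], [-5.51, 1.65]] [-1.24  5.87]
40 [[-0.58, -0.15], [-1.14, -0.36], [-1.68, -0.63], [-2.19, -0.95], [-2.66, -1.31], [-3.1, -1.73], [-3.49, -2.18], [-3.83, -2.67], [-4.13, -3.19], [-4.37, -3.74]] [-5.61  2.13]
50 [[-0.18, -0.57], [-0.31, -1.16], [-0.38, -1.75], [-0.39, -2.35], [-0.33, -2.95], [-0.22, -3.54], [-0.05, -4.11], [0.18, -4.67], [0.46, -5.2], [0.79, -5.7]] [-4.82 -3.57]
60 [[0.38, -0.46], [0.81, -0.89], [1.27, -1.27], [1.77, -1.6], [2.3, -1.87]] [-2.52 -5.45]
```

Request:
arm_command --pt "0.7 0.3 0 0" --pt "1.25 0.15 0 0" --pt "1.8 0 0 0" --pt "2.4 -0.1 0 0" --pt "2.95 -0.2 0 0" --pt "3.55 -0.3 0 0" --pt "4.15 -0.3 0 0" --pt "4.75 -0.25 0 0" --pt "5.35 -0.1 0 0" --pt "5.95 0.05 0 0"

```text
t: 5.38
tcp_pos: [569.7, -190.6, 85.1]
tool_rot: [0.998, 0.065, -0.0, 0.0]
wrist_force: [-4.9, -1.9, 1.0]
gripper_width: -0.0
grip_force: 2.3
```

```bash
python3 - <<'E'
from h import *
rel()
save('wrist','w2.png')
a=1.725-np.arctan2(38,55)
E
```

```text
t 5.38 pos [ 569.7 -190.6   85.1] yaw 0.13 rel 20.0 -56.7 F [-4.9 -1.9  1. ]
```

View pics/w2.png

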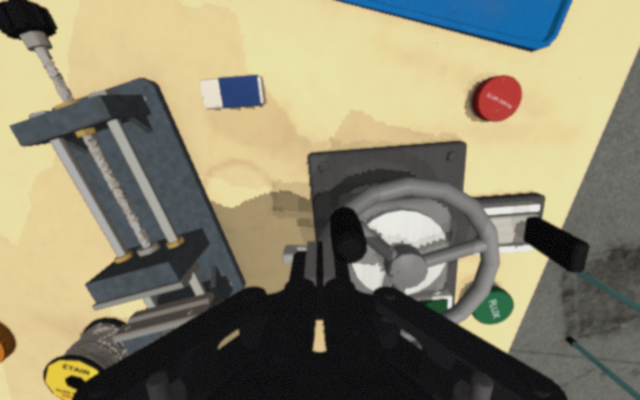

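The picture shows the handle at (345,235) just ahead-right of the fingers, wheel turned ~0.8 rad; contact is good. Continuing.

Request:
arm_command --pt "0.55 0.25 0 0" --pt "1.1 0.5 0 0" --pt "1.55 0.85 0 0" --pt "2.05 1.25 0 0" --pt "2.45 1.7 0 0" --pt "2.8 2.15 0 0" --pt "3.15 2.65 0 0" --pt "3.4 3.2 0 0" --pt "3.65 3.75 0 0" --pt "3.8 4.3 0 0"

```text
t: 6.68
tcp_pos: [613.1, -228.4, 85.2]
tool_rot: [0.998, 0.065, -0.0, -0.0]
wrist_force: [-2.0, 2.3, 0.2]
gripper_width: -0.0
grip_force: 1.3
```

Request:
arm_command --pt "0.1 0.6 0 0" --pt "0.15 1.2 0 0" --pt "0.15 1.8 0 0" --pt "0.05 2.4 0 0" --pt "-0.1 2.95 0 0" --pt "-0.3 3.55 0 0" --pt "-0.55 4.1 0 0" --pt "-0.85 4.6 0 0" --pt "-1.2 5.1 0 0" --pt "-1.6 5.55 0 0"

```text
t: 7.92
tcp_pos: [604.4, -285.8, 85.3]
tool_rot: [0.998, 0.065, 0.0, 0.0]
wrist_force: [2.3, 1.2, -0.8]
gripper_width: -0.1
grip_force: 1.0
```

```bash
python3 - <<'E'
from h import *
rel()
save('wrist','w3.png')
E
```

```text
t 7.92 pos [ 604.4 -285.8   85.3] yaw 0.13 rel 41.9 42.2 F [ 2.3  1.2 -0.8]
```

View pics/w3.png

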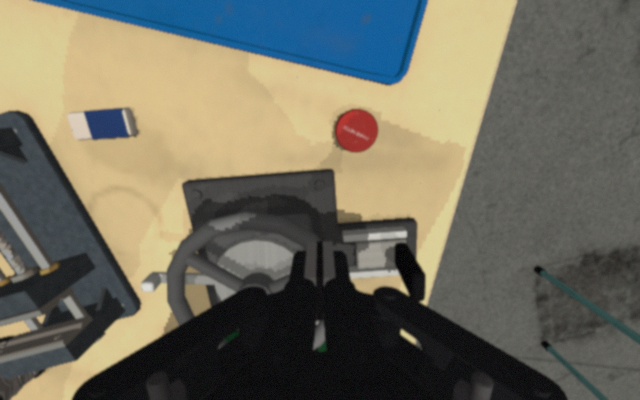

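The wheel is still driven (reaction force opposes motion), the handle hidden under the gripper; pointer visible at (150,283). Continuing.

Request:
arm_command --pt "-0.45 0.4 0 0" --pt "-0.9 0.75 0 0" --pt "-1.45 1.05 0 0" --pt "-2.0 1.35 0 0" --pt "-2.55 1.55 0 0" --pt "-3.15 1.65 0 0" --pt "-3.7 1.75 0 0" --pt "-4.3 1.8 0 0" --pt "-4.9 1.75 0 0" --pt "-5.5 1.65 0 0"

```text
t: 9.22
tcp_pos: [551.5, -309.4, 85.4]
tool_rot: [0.998, 0.065, 0.0, 0.0]
wrist_force: [2.2, 0.6, 0.4]
gripper_width: 0.4
grip_force: 1.0
```

Request:
arm_command --pt "-0.6 -0.15 0 0" --pt "-1.15 -0.35 0 0" --pt "-1.7 -0.65 0 0" --pt "-2.2 -0.95 0 0" --pt "-2.65 -1.3 0 0" --pt "-3.1 -1.75 0 0" --pt "-3.5 -2.2 0 0" --pt "-3.85 -2.65 0 0" --pt "-4.15 -3.2 0 0" --pt "-4.35 -3.75 0 0"

```text
t: 10.48
tcp_pos: [503.7, -276.9, 85.3]
tool_rot: [0.998, 0.065, 0.0, 0.0]
wrist_force: [2.5, -2.4, -0.5]
gripper_width: -0.0
grip_force: 1.2
```

```bash
python3 - <<'E'
from h import *
rel()
E
```

```text
t 10.47 pos [ 503.7 -276.9   85.3] yaw 0.13 rel -56.7 20.3 F [ 2.5 -2.4 -0.5]
```

Request:
arm_command --pt "-0.2 -0.55 0 0" --pt "-0.3 -1.15 0 0" --pt "-0.4 -1.75 0 0" --pt "-0.4 -2.35 0 0" --pt "-0.35 -2.95 0 0" --pt "-0.2 -3.55 0 0" --pt "-0.05 -4.1 0 0" --pt "0.2 -4.65 0 0" --pt "0.45 -5.2 0 0" --pt "0.8 -5.7 0 0"

```text
t: 11.72
tcp_pos: [504.8, -219.5, 85.4]
tool_rot: [0.998, 0.065, 0.0, 0.0]
wrist_force: [0.5, -4.5, -0.4]
gripper_width: 0.1
grip_force: 1.4
```

```bash
python3 - <<'E'
from h import *
rel()
save('wrist','w4.png')
for n,X in dict(C=(*C,70),P=(547.8,-174.4,58)).items():print(n,proj('wrist',X).round())
for f in(5.6,5.7,5.8,5.9,6.0,6.1,6.283):
  h=C+55*(np.sin(f)*tx-np.cos(f)*ty);print(f,proj('wrist',(*h,108)).round())
E
```

```text
t 11.72 pos [ 504.8 -219.5   85.4] yaw 0.13 rel -48.1 -36.4 F [ 0.5 -4.5 -0.4]
C [386. 164.]
P [254. 160.]
5.6 [306. 255.]
5.7 [299. 246.]
5.8 [293. 237.]
5.9 [287. 227.]
6.0 [283. 216.]
6.1 [280. 204.]
6.283 [277. 182.]
```

View pics/w4.png

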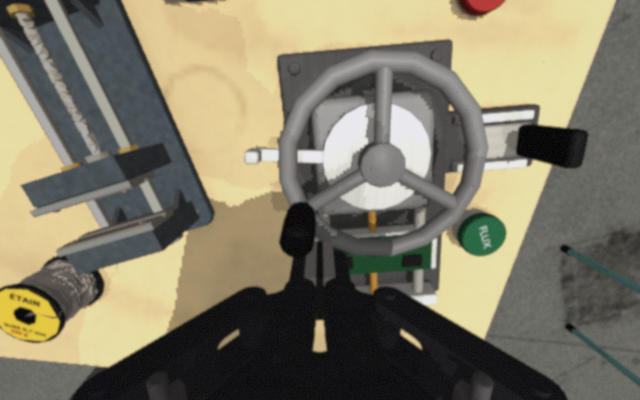

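The handle top is at ~(294,238) i.e. φ≈5.8, hub (382,163), pointer nib (252,156). Now the fine approach with the flat finger face.

Request:
arm_command --pt "0.1 -0.6 0 0" --pt "0.3 -1.2 0 0" --pt "0.6 -1.7 0 0" --pt "1.0 -1.9 0 0" --pt "1.4 -1.9 0 0" --pt "1.8 -1.9 0 0" --pt "1.8 -1.9 0 0"

```text
t: 12.65
tcp_pos: [520.1, -197.8, 85.0]
tool_rot: [0.998, 0.065, -0.0, -0.0]
wrist_force: [-2.1, 0.3, -0.8]
gripper_width: -0.0
grip_force: 1.0
```

```bash
python3 - <<'E'
from h import *
rel()
im=save('wrist','w5.png')
for n,X in dict(C=(*C,70),P=(547.8,-174.4,58)).items():print(n,proj('wrist',X).round())
for f in(5.9,6.0,6.1,6.2,6.283):
  h=C+55*(np.sin(f)*tx-np.cos(f)*ty);print(f,proj('wrist',(*h,108)).round(),proj('wrist',(*h,68)).round())
c=im[100:300,220:470,::-1]
cv2.imwrite('pics/w5c.png',cv2.resize(c,None,fx=3,fy=3,interpolation=cv2.INTER_CUBIC))
E
```

```text
t 12.65 pos [ 520.1 -197.8   85. ] yaw 0.131 rel -30.2 -56.0 F [-2.1  0.3 -0.8]
C [416. 194.]
P [285. 188.]
5.9 [327. 261.] [326. 226.]
6.0 [324. 251.] [323. 218.]
6.1 [321. 241.] [321. 210.]
6.2 [319. 230.] [319. 201.]
6.283 [319. 220.] [319. 193.]
```

View pics/w5c.png

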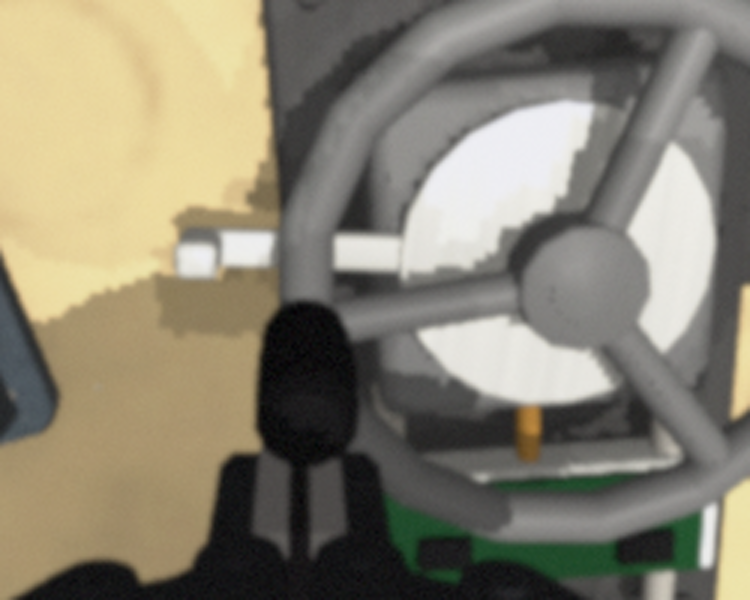

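```bash
python3 - <<'E'
from h import *
f=lambda x,y,z:ray('wrist',(220+x/3,100+y/3),z)[:2]
C1=f(586,278,70)
for n,p in dict(P=(198,260,58),H=(305,413,108),spokemid=(430,302,62),stripe=(365,253,45),).items():
    v=f(*p)-C1;print(n,np.hypot(*v).round(1),np.arctan2(v[1],v[0]).round(3))
for n,p,o in(('s2',(697,40,64),2*np.pi/3),('s3',(710,450,64),-2*np.pi/3)):
    v=f(*p)-C1;print(n,np.hypot(*v).round(1),(np.arctan2(v[1],v[0])+o).round(3))
print(C1)
E
```

```text
P 74.8 1.7
H 54.3 1.878
spokemid 29.0 1.964
stripe 40.1 1.753
s2 46.5 1.841
s3 51.1 -4.426
[ 558.3460197  -249.03605926]
```

Crop shows nib (286,187), hub (415,193), handle top (322,238): remaining about 0.16–0.17 rad (~9 mm). Push most of it.

Request:
arm_command --pt "0.3 0 0 0" --pt "0.5 0 0 0" --pt "0.7 0 0 0" --pt "0.7 0 0 0"

```text
t: 13.2
tcp_pos: [527.3, -197.6, 85.4]
tool_rot: [0.998, 0.065, 0.0, 0.0]
wrist_force: [-1.7, 0.6, -0.0]
gripper_width: 0.1
grip_force: 1.0
```

```bash
python3 - <<'E'
from h import *
rel()
im=save('wrist','w6.png')
for n,X in dict(C=(*C,70),P=(547.8,-174.4,58)).items():print(n,proj('wrist',X).round())
c=im[120:320,240:490,::-1]
cv2.imwrite('pics/w6c.png',cv2.resize(c,None,fx=3,fy=3,interpolation=cv2.INTER_CUBIC))
E
```

```text
t 13.2 pos [ 527.3 -197.6   85.4] yaw 0.13 rel -23.0 -55.3 F [-1.7  0.6 -0. ]
C [413. 206.]
P [285. 199.]
```

View pics/w6c.png

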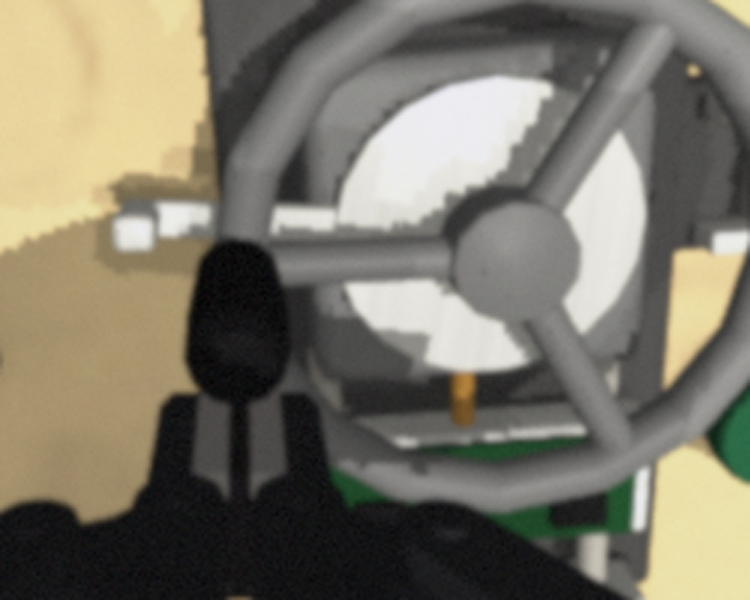

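```bash
python3 - <<'E'
from h import *
f=lambda x,y,z:ray('wrist',(240+x/3,120+y/3),z)[:2]
C1=f(517,256,70)
for n,p,o in(('P',(135,233,58),0),('H',(238,352,108),0),('s1',(300,263,64),0),('s2',(653,45,64),2*np.pi/3),('s3',(613,420,64),-2*np.pi/3+2*np.pi)):
    v=f(*p)-C1;print(n,np.hypot(*v).round(1),(np.arctan2(v[1],v[0])+o).round(3))
print(C1)
E
```

```text
P 74.9 1.691
H 53.8 1.734
s1 41.5 1.789
s2 45.6 1.694
s3 47.3 1.766
[ 557.71267691 -248.81250767]
```

Request:
arm_command --pt "0.1 0 0 0" --pt "0.2 0 0 0" --pt "0.2 0 0 0" --pt "0.0 0 0 0" --pt "-1 0 0 0" --pt "-2 0 0 0" --pt "-2.5 0 -4 0" --pt "-3 0 -8 0" --pt "-3 0 -8 0" --pt "-3 0 -8 0"

```text
t: 14.5
tcp_pos: [496.4, -201.6, 165.1]
tool_rot: [0.998, 0.065, -0.0, 0.0]
wrist_force: [-0.9, 0.2, 0.6]
gripper_width: -0.1
grip_force: 0.0
```

```bash
cat > fit.py <<'E'
from h import *
from scipy.optimize import minimize
def hull(P):
    return cv2.convexHull(np.array([proj('wrist',p) for p in P],np.float32))
def fit(im,C=np.array([557.7,-249.0])):
    g=cv2.cvtColor(cv2.resize(im,None,fx=4,fy=4,interpolation=cv2.INTER_CUBIC),cv2.COLOR_RGB2HSV)
    th=np.linspace(0,2*np.pi,24,endpoint=False);ring=9*np.c_[np.cos(th),np.sin(th)]
    def run(mask,pts):
        best=[]
        def cost(c):
            P=pts(c);m=np.zeros(mask.shape,np.uint8);h=hull(P)
            cv2.fillConvexPoly(m,np.round(h*4+1.5).astype(int),1)
            k=cv2.dilate(m,np.ones((25,25)))>0
            return ((m>0)!=mask)[k].sum()/m.sum()
        return cost
    dark=g[...,2]<70
    cy=lambda c:[(*(c+r),z) for r in ring for z in(68,108)]
    cost=run(dark,cy)
    c0=C+55*np.array([np.cos(1.7),np.sin(1.7)])
    r=min((cost(c0+np.array([a,b])),a,b) for a in np.arange(-8,8.1,.5) for b in np.arange(-6,6.1,.5))
    H=c0+r[1:]
    white=(g[...,1]<50)&(g[...,2]>150)
    e=np.array([np.cos(1.7),np.sin(1.7)]);n=np.array([-e[1],e[0]])
    return H,r
if __name__=='__main__':
    rel();im=save('wrist','w7.png')
    H,r=fit(im);C1=np.array([557.7,-249.0]);v=H-C1
    print('H',H,r,np.hypot(*v),np.arctan2(v[1],v[0]))
    g=cv2.cvtColor(im,cv2.COLOR_RGB2HSV)
    for nm,p,s in(('P',(548,-174.5,58),9),('C',(557.7,-249,70),14)):
        u=np.round(proj('wrist',p)).astype(int);print(nm,u)
        print(g[u[1]-s:u[1]+s:1,u[0]-s:u[0]+s:1,2] if nm=='P' else '')
E
python3 fit.py
```

```text
t 14.5 pos [ 496.4 -201.6  165.1] yaw 0.129 rel -54.1 -55.3 F [-0.9  0.2  0.6]Traceback (most recent call last):
  File "fit.py", line 27, in <module>
    H,r=fit(im);C1=np.array([557.7,-249.0]);v=H-C1
        ~~~^^^^
  File "fit.py", line 20, in fit
    r=min((cost(c0+np.array([a,b])),a,b) for a in np.arange(-8,8.1,.5) for b in np.arange(-6,6.1,.5))
  File "fit.py", line 20, in <genexpr>
    r=min((cost(c0+np.array([a,b])),a,b) for a in np.arange(-8,8.1,.5) for b in np.arange(-6,6.1,.5))
           ~~~~^^^^^^^^^^^^^^^^^^^^
  File "fit.py", line 11, in cost
    P=pts(c);m=np.zeros(mask.shape,np.uint8);h=hull(P)
                                               ~~~~^^^
  File "fit.py", line 4, in hull
    return cv2.convexHull(np.array([proj('wrist',p) for p in P],np.float32))
                                    ~~~~^^^^^^^^^^^
  File "h.py", line 10, in proj
    c=get_calibration(cam);K=np.array(c['camera_matrix']);R=np.array(c['R']);t=np.array(c['t']).ravel()
ValueError: time passes only in moves, steps and waits
```

```bash
sed -i 's/^def proj/import functools\nget_calibration=functools.lru_cache(None)(get_calibration)\ndef proj/' h.py
python3 fit.py
```

```text
t 14.55 pos [ 496.3 -201.4  164.5] yaw 0.129 rel -54.3 -55.5 F [ 0.1  0.8 -1.2]
H [ 548.11355281 -195.95843543] (np.float64(0.27388414055080723), np.float64(-2.5), np.float64(-1.5)) 53.90090483662228 1.7496007421421735
P [295 134]
[[224 225 225 225 226 225 223 223 223 224 225 224 222 217 207 202 199 199]
 [224 224 224 225 223 219 214 209 208 216 218 217 217 211 203 198 197 198]
 [223 224 224 222 216 200 185 179 179 186 186 189 189 188 190 192 194 193]
 [225 223 221 215 198 182 166 157 161 163 162 160 154 168 187 200 203 204]
 [223 221 212 201 192 187 182 181 183 183 179 169 157 158 187 215 222 222]
 [221 214 199 189 195 205 211 215 215 215 211 200 176 158 183 220 229 229]
 [214 201 176 174 194 216 223 225 226 227 226 215 186 159 181 221 231 232]
 [198 180 161 163 191 216 225 226 228 230 227 219 186 161 184 220 229 231]
 [185 166 155 160 187 215 224 225 226 228 227 217 186 163 185 220 229 230]
 [191 169 154 160 190 217 224 225 225 225 224 213 188 168 190 219 226 226]
 [203 177 154 159 187 211 220 220 221 221 220 210 185 172 192 212 218 217]
 [203 173 150 156 177 196 205 206 206 209 208 198 179 167 179 189 192 191]
 [206 178 159 159 169 182 186 188 190 193 196 187 172 154 152 153 157 160]
 [213 195 188 185 189 191 193 193 197 199 198 189 174 151 143 142 142 142]
 [220 216 214 214 213 216 215 216 217 213 203 187 169 152 143 143 145 145]
 [221 222 221 221 222 222 222 225 221 214 191 168 155 146 143 142 142 141]
 [223 222 222 223 224 224 225 223 221 208 175 153 143 143 141 142 142 142]
 [223 223 224 224 223 224 224 224 221 204 170 148 140 139 142 142 142 141]]
C [387 135]
```

```bash
python3 - <<'E'
from h import *
im=cv2.imread('pics/w7.png');g=im.max(2)
for a in(1.65,1.7,1.75):
  h=np.array([557.7,-249])+55*np.array([np.cos(a),np.sin(a)]);print(a,proj('wrist',(*h,108)),proj('wrist',(*h,68)))
print('P',ray('wrist',(294,133),58),'handle map cols 300..342, rows 130..175')
for r in range(126,178):print(r,' '.join('%3d'%v for v in g[r,300:346]))
E
```

```text
1.65 [318.57260014 137.27634519] [318.75755452 131.42446927]
1.7 [318.47291108 141.39473179] [318.67332854 134.89738485]
1.75 [318.57613326 145.47682939] [318.75914646 138.34464914]
P [ 548.40795898 -173.79323386   58.        ] handle map cols 300..342, rows 130..175
126 203 198 197 198 194 194 188 169 139 119 112 113 111  97  78  80  97 109 113 122 130 141 143 139 133 126 115  99  85  74  65  54  45  41  43  47  59  80  97 107 110 113 116 118 136 185
127 190 192 194 193 190 188 182 169 150 138 135 132 126 105  86  82  94 102 107 111 117 129 134 130 128 123 111 101  92  90  84  73  65  64  62  64  72  85  98 105 106 107 109 113 143 192
128 187 200 203 204 201 199 194 190 182 179 179 176 160 129  93  81  81  88  86  89  95 109 116 116 116 111 109 113 124 133 128 122 116 115 113 111 113 120 122 124 122 123 123 125 153 198
129 187 215 222 222 223 221 219 219 220 218 215 208 188 142  94  66  55  54  56  57  66  77  88  92  97 103 114 137 169 181 182 178 177 174 171 169 168 168 170 169 168 168 163 158 173 207
130 183 220 229 229 231 230 230 229 229 226 223 217 190 137  80  41  31  29  25 
[... 8243 characters left out ...]
 215 215 214 209 192 151  99  64  56  53  47  49  57  74  88  98 107 112 119 128 131 132 127 120 118 110 100  88  80  83  91 101 108 113
175 217 218 215 217 216 215 218 216 217 215 216 217 215 216 214 208 194 162 111  69  60  58  54  48  48  63  77  93 104 110 118 125 129 130 131 124 120 112 108  98  88  85  86  93 100 104
176 217 217 216 217 217 216 217 218 217 215 216 217 216 216 215 209 199 167 114  74  64  63  60  57  49  54  69  81  96 105 114 121 122 129 130 128 125 120 113 104  93  85  84  91  92  90
177 216 215 216 217 217 216 216 218 216 216 215 216 217 215 214 211 201 174 122  72  66  69  67  61  53  48  57  70  89  97 108 114 119 121 128 131 126 122 115 110 102  92  88  92  91  86
```

```bash
python3 - <<'E'
from h import *
c=get_calibration('wrist');R=np.array(c['R']);o=-R.T@np.array(c['t']).ravel();v=o[:2]-C;print(o,v@tx,v@ty)
E
```

```text
[ 576.27196405 -191.94879296  306.28079509] 26.25951456776156 -54.50701335175523
```

Request:
arm_command --pt "-1.3 0 0 0" --pt "-2.6 0 0 0" --pt "-2.6 0 0 0" --pt "-2.6 0 0 0"

```text
t: 15.1
tcp_pos: [471.4, -204.9, 165.4]
tool_rot: [0.998, 0.065, 0.0, 0.0]
wrist_force: [0.3, 0.7, -0.3]
gripper_width: 0.2
grip_force: 0.0
```

```bash
python3 - <<'E'
from h import *
c=get_calibration('wrist');R=np.array(c['R']);o=-R.T@np.array(c['t']).ravel();v=o[:2]-C;print(o,v@tx,v@ty)
im=save('wrist','w8.png');g=im.max(2)
C1=np.array([557.7,-249]);e=lambda a:np.array([np.cos(a),np.sin(a)])
for a in(1.65,1.695,1.74):print(a,[proj('wrist',(*(C1+r*e(a)),z)).round(1) for r,z in((76.5,58),(55,108),(55,68),(30,62),(0,70))])
u=proj('wrist',(*(C1+76.5*e(1.695)),58)).astype(int);w=proj('wrist',(*(C1+55*e(1.695)),108)).astype(int);k=proj('wrist',(*C1,70)).astype(int)
print('nib cols',u[0]-9)
for r in range(u[1]-9,u[1]+10):print(r,' '.join('%3d'%x for x in g[r,u[0]-9:u[0]+9]))
for cc in range(w[0]-4,w[0]+6,3):print('handle col',cc,'rows from',w[1]-18,g[w[1]-18:w[1]+20,cc].tolist())
for rr in range(w[1]-6,w[1]+10,4):print('handle row',rr,'cols from',w[0]-16,g[rr,w[0]-16:w[0]+18].tolist())
print('hub grey, rows from',k[1]-22,'cols from',k[0]-22)
for cc in(-6,0,6):print('col',k[0]+cc,g[k[1]-24:k[1]+25,k[0]+cc].tolist())
for q in(15,20,25,30,35,40):
  p=proj('wrist',(*(C1+q*e(1.695)),62)).astype(int);print('spoke r',q,p,g[p[1]-12:p[1]+13,p[0]].tolist())
E
```

```text
[ 551.09025409 -195.41730672  307.60045428] 0.8406527473557609 -54.33217666572819
1.65 [array([291.9,  97.5]), array([318. ,  98.1]), array([318.2,  98.7]), array([349.3, 100.5]), array([388.7, 102.5])]
1.695 [array([291.9, 101.9]), array([317.9, 102.1]), array([318.1, 102.1]), array([349.2, 102.2]), array([388.7, 102.5])]
1.74 [array([292.1, 106.3]), array([317.9, 106.1]), array([318.2, 105.4]), array([349.2, 104. ]), array([388.7, 102.5])]
nib cols 282
92 222 223 223 224 224 223 224 223 225 224 223 223 223 223 223 225 223 222
93 223 223 223 222 224 223 224 225 223 223 223 224 223 223 223 224 224 224
94 225 224 223 224 223 224 223 223 223 223 223 224 223 224 224 224 223 224
95 224 223 223 224 223 224 223 222 222 220 222 224 223 224 223 223 223 222
96 225 223 223 224 223 222 222 219 216 212 217 220 221 220 220 219 220 218
97 224 224 225 223 223 221 216 209 205 207 209 214 212 211 208 203 201 206
98 224 224 225 224 222 218 208 208 209 212 213 213 213 208 202 187 182 194
99 224 224 224 224 223 217 208 212 220 221 222 223 221 218 211 191 177 192
100 224 224 225 224 223 217 210 215 224 2
[... 3212 characters left out ...]
2] [230, 230, 231, 230, 230, 230, 230, 230, 229, 222, 190, 142, 125, 129, 134, 137, 133, 126, 115, 107, 99, 110, 141, 175, 202]
spoke r 25 [355 102] [231, 230, 230, 231, 230, 230, 230, 232, 230, 223, 191, 141, 123, 130, 140, 147, 149, 142, 130, 116, 101, 99, 132, 179, 216]
spoke r 30 [349 102] [229, 229, 229, 230, 229, 231, 231, 231, 229, 219, 181, 139, 122, 132, 140, 148, 150, 146, 134, 123, 113, 117, 151, 197, 224]
spoke r 35 [343 102] [153, 150, 147, 144, 138, 132, 129, 130, 140, 153, 157, 137, 123, 129, 140, 149, 150, 146, 136, 122, 111, 97, 96, 101, 104]
spoke r 40 [336 102] [63, 61, 58, 60, 59, 61, 59, 67, 104, 149, 160, 138, 121, 125, 136, 145, 151, 147, 136, 122, 111, 94, 75, 54, 48]
```

Request:
arm_command --pt "1.5 0 2 0" --pt "3.0 0 4 0" --pt "4 0 8 0" --pt "4.5 0 8 0" --pt "5.0 0 8 0" --pt "5.5 0 8 0" --pt "5.7 0 8 0" --pt "5.85 0 8 0" --pt "5.95 0 8 0" --pt "5.95 0 8 0"

```text
t: 16.4
tcp_pos: [529.8, -197.2, 85.3]
tool_rot: [0.998, 0.065, -0.0, 0.0]
wrist_force: [-1.7, -0.4, 1.6]
gripper_width: 0.2
grip_force: 1.2
```

```bash
python3 - <<'E'
from h import *
rel()
E
```

```text
t 16.4 pos [ 529.8 -197.2   85.3] yaw 0.13 rel -20.5 -55.3 F [-1.7 -0.4  1.6]
```

Request:
arm_command --pt "-1 0 0 0" --pt "-2.5 0 -3 0" --pt "-4 0 -7 0" --pt "-5.9 0 -8 0" --pt "-5.9 0 -8 0" --pt "-5.9 0 -8 0" --pt "-5.9 0 -8 0"

```text
t: 17.27
tcp_pos: [471.9, -204.3, 164.3]
tool_rot: [0.998, 0.065, -0.001, -0.001]
wrist_force: [0.8, 0.3, -0.1]
gripper_width: -0.3
grip_force: 0.0
```

```bash
cat > m.py <<'E'
from h import *
rel();c=get_calibration('wrist');R=np.array(c['R']);o=-R.T@np.array(c['t']).ravel();v=o[:2]-C;print('cam',v@tx,v@ty)
print(np.array(c['camera_matrix']).round(1).tolist())
im=save('wrist','w9.png');g=im.max(2).astype(float)
C1=np.array([557.7,-249]);e=lambda a:np.array([np.cos(a),np.sin(a)])
for a in(1.65,1.695,1.74):print(a,[proj('wrist',(*(C1+r*e(a)),z)).round(1) for r,z in((76.5,58),(55,108),(30,62),(0,70))])
for a in(-9,9):print('handle edge',proj('wrist',(*(C1+55*e(1.695)+a*tx),108)),'hub edge',proj('wrist',(*(C1+13/9*a*tx),70)))
def cross(p,t):
    i=np.where((p[:-1]-t)*(p[1:]-t)<0)[0];return [round(float(k+(t-p[k])/(p[k+1]-p[k])),1) for k in i]
w=proj('wrist',(*(C1+55*e(1.695)),108)).astype(int)
for cc in range(w[0]-2,w[0]+7,2):print('handle',cc,[round(x+w[1]-20,1) for x in cross(g[w[1]-20:w[1]+30,cc],65)])
u=proj('wrist',(*(C1+76.5*e(1.695)),58)).astype(int)
for cc in range(u[0]-1,u[0]+5,2):print('nib',cc,[round(x+u[1]-12,1) for x in cross(g[u[1]-12:u[1]+12,cc],205)],g[u[1]-10:u[1]+11,cc].astype(int).tolist())
for q in(15,20,25,30):
  p=proj('wrist',(*(C1+q*e(1.695)),62)).astype(int);print('spoke',q,[round(x+p[1]-8,1) for x in cross(g[p[1]-8:p[1]+18,p[0]],170)])
E
python3 m.py
```

```text
t 17.27 pos [ 471.9 -204.3  164.3] yaw 0.13 rel -78.8 -55.8 F [ 0.8  0.3 -0.1]
cam 1.6099291652181755 -54.70204442036111
[[289.7, 0.0, 319.3], [0.0, 289.7, 198.1], [0.0, 0.0, 1.0]]
1.65 [array([292.6,  97.9]), array([318.9,  98.8]), array([350.3, 101. ]), array([389.9, 103.1])]
1.695 [array([292.6, 102.4]), array([318.8, 102.9]), array([350.2, 102.8]), array([389.9, 103.1])]
1.74 [array([292.8, 106.8]), array([318.9, 106.8]), array([350.2, 104.6]), array([389.9, 103.1])]
handle edge [318.80989012 117.19968876] hub edge [388.65426426 120.42020206]
handle edge [318.80117936  88.06509998] hub edge [391.24998206  85.1040233 ]
handle 316 [np.float64(85.5), np.float64(93.9), np.float64(118.9)]
handle 318 [np.float64(94.0), np.float64(119.4)]
handle 320 [np.float64(94.3), np.float64(119.1)]
handle 322 [np.float64(94.9), np.float64(118.3)]
handle 324 [np.float64(95.2), np.float64(117.8)]
nib 291 [np.float64(96.9), np.float64(98.4), np.float64(105.9)] [223, 224, 224, 223, 220, 203, 199, 214, 225, 227, 228, 227, 224, 220, 204, 179, 155, 151, 148, 143, 145]
nib 293 [np.float64(97.2), np.float64(98.2), np.float64(106.1)] [222, 224, 223, 223, 220, 206, 202, 214, 227, 230, 231, 230, 228, 223, 208, 179, 156, 151, 154, 149, 151]
nib 295 [] [223, 224, 223, 224, 220, 209, 206, 215, 226, 231, 230, 231, 229, 224, 205, 179, 155, 154, 158, 169, 186]
spoke 15 [np.float64(100.3), np.float64(117.4)]
spoke 20 [np.float64(100.3), np.float64(111.9)]
spoke 25 [np.float64(100.4), np.float64(113.6)]
spoke 30 [np.float64(100.3), np.float64(112.6)]
```

Request:
arm_command --pt "1.5 0 2 0" --pt "3.0 0 4 0" --pt "4 0 8 0" --pt "4.5 0 8 0" --pt "5.0 0 8 0" --pt "5.5 0 8 0" --pt "5.8 0 8 0" --pt "6.0 0 8 0" --pt "6.1 0 8 0" --pt "6.1 0 8 0"

```text
t: 18.58
tcp_pos: [532.0, -196.9, 85.3]
tool_rot: [0.998, 0.065, -0.0, 0.0]
wrist_force: [-2.7, -0.5, 2.2]
gripper_width: 0.0
grip_force: 1.2
```

```bash
python3 - <<'E'
from h import *
rel()
E
```

```text
t 18.57 pos [ 532.  -196.9   85.3] yaw 0.13 rel -18.3 -55.4 F [-2.7 -0.5  2.2]
```

Request:
arm_command --pt "-1 0 0 0" --pt "-2.5 0 -3 0" --pt "-4 0 -7 0" --pt "-6.1 0 -8 0" --pt "-6.1 0 -8 0" --pt "-6.1 0 -8 0" --pt "-6.1 0 -8 0"

```text
t: 19.45
tcp_pos: [471.9, -204.3, 164.3]
tool_rot: [0.998, 0.065, -0.0, -0.0]
wrist_force: [0.7, -0.7, 0.2]
gripper_width: 0.0
grip_force: 0.0
```

```bash
cat >> m.py <<'E'
k=proj('wrist',(*C1,70)).astype(int)
for cc in(-9,-6,-3,0,3):print('hub',k[0]+cc,k[1]-24,g[k[1]-24:k[1]+25,k[0]+cc].astype(int).tolist())
E
python3 m.py
```

```text
t 19.45 pos [ 471.9 -204.3  164.3] yaw 0.13 rel -78.8 -55.8 F [ 0.7 -0.7  0.2]
cam 1.6093885968444028 -54.68933440102107
[[289.7, 0.0, 319.3], [0.0, 289.7, 198.1], [0.0, 0.0, 1.0]]
1.65 [array([292.6,  98. ]), array([318.9,  98.9]), array([350.3, 101.1]), array([389.9, 103.1])]
1.695 [array([292.6, 102.4]), array([318.8, 102.9]), array([350.2, 102.8]), array([389.9, 103.1])]
1.74 [array([292.8, 106.9]), array([318.8, 106.9]), array([350.1, 104.6]), array([389.9, 103.1])]
handle edge [318.77358596 117.22956766] hub edge [388.5984521  120.44869094]
handle edge [318.76336971  88.1071194 ] hub edge [391.18979641  85.1456949 ]
handle 316 [np.float64(85.9), np.float64(89.8)]
handle 318 [np.float64(90.7), np.float64(116.3)]
handle 320 [np.float64(90.9), np.float64(115.7)]
handle 322 [np.float64(91.4)]
handle 324 [np.float64(91.9), np.float64(114.8)]
nib 291 [np.float64(98.4), np.float64(106.1)] [223, 223, 224, 224, 221, 205, 200, 214, 225, 229, 229, 228, 226, 220, 207, 177, 157, 150, 149, 142, 142]
nib 293 [np.float64(97.8), np.float64(98.1), np.float64(106.0)] [223, 224, 224, 223, 218, 208
[... 974 characters left out ...]
 190, 147, 133, 136, 140, 143, 144, 147, 148, 150, 152, 152, 152, 153, 153, 154, 153, 152, 149, 148, 148, 146, 145, 141, 136, 134, 134, 136, 136, 133, 125, 118, 113, 107, 107, 108, 112, 116, 117]
hub 389 79 [230, 229, 231, 230, 229, 230, 229, 226, 220, 190, 149, 134, 136, 141, 143, 144, 147, 148, 150, 149, 150, 152, 153, 153, 155, 156, 156, 155, 155, 152, 149, 146, 143, 142, 141, 138, 136, 136, 135, 132, 125, 120, 114, 99, 87, 90, 95, 102, 107]
hub 392 79 [230, 225, 211, 184, 172, 167, 157, 141, 128, 121, 119, 129, 136, 141, 142, 144, 146, 147, 148, 147, 149, 149, 151, 151, 152, 151, 151, 152, 152, 150, 148, 144, 143, 139, 139, 135, 137, 135, 134, 133, 131, 132, 121, 110, 94, 89, 87, 81, 79]
```

Handle now within ~0.02 rad of the pointer line. Leave the wheel; go to outside of the tab.

Request:
arm_command --pt "2 4 0 0" --pt "4 9 0 0" --pt "6 14 0 -0.04" --pt "8 18.5 0 -0.077" --pt "9 20.5 0 -0.077" --pt "9 20.5 0 -0.077" --pt "9 20.5 0 -0.077"

```text
t: 20.38
tcp_pos: [587.4, -394.9, 164.5]
tool_rot: [0.995, 0.104, -0.0, -0.001]
wrist_force: [-0.1, 0.5, -0.7]
gripper_width: 0.1
grip_force: 0.0
```

```bash
cat > tab.py <<'E'
from h import *
C2=np.array([557.,-249.5]);xf=np.array([np.cos(.207),np.sin(.207)]);yf=np.array([-xf[1],xf[0]])
def relf():
    s=status.read_state();v=s['tcp_pos'][:2]-C2;q=s['tool_rot'];print('t',s['t'],s['tcp_pos'].round(1),'yaw',round(2*np.arctan2(q[1],q[0]),3),'fx,fy',(v@xf).round(1),(v@yf).round(1),s['wrist_force'].round(1))
E
python3 - <<'E'
from tab import *
relf();im=save('wrist','w10.png');g=im.max(2)
for d in silhouettes('lock_tab','wrist')[:2]:
    m=d['region'];r,c=np.where(m);p=ray('wrist',d['pixel'],50)[:2]-C2
    print(d['score'],d['pixel'],r.min(),r.max(),c.min(),c.max(),'f',p@xf,p@yf)
for x in(-11,11):
  for y in(-113,-103):
    q=C2+x*xf+y*yf;print(x,y,proj('wrist',(*q,68)).round(),proj('wrist',(*q,20)).round())
E
```

```text
t 20.375 [ 587.4 -394.9  164.5] yaw 0.208 fx,fy -0.1 -148.6 [-0.1  0.5 -0.7]
0.57 [265.4, 186.3] 173 210 245 285 f 5.996343036066381 -99.41759155209814
-11 -113 [278. 210.] [285. 194.]
-11 -103 [267. 210.] [275. 194.]
11 -113 [277. 187.] [284. 173.]
11 -103 [266. 187.] [274. 173.]
```

Request:
arm_command --pt "0 0 4 0" --pt "0 0 8 0" --pt "0 0 12.2 0" --pt "0 0 12.2 0" --pt "0 -1 12.2 0" --pt "0 -2 12.2 0" --pt "0 -2.6 12.2 0" --pt "0 -3.1 12.2 0" --pt "0 -3.5 12.2 0" --pt "0 -3.9 12.2 0"

```text
t: 21.72
tcp_pos: [579.6, -358.4, 43.5]
tool_rot: [0.995, 0.103, 0.0, 0.0]
wrist_force: [1.8, -2.0, 2.0]
gripper_width: -0.0
grip_force: 1.3
```

```bash
python3 - <<'E'
from tab import *
relf()
E
```

```text
t 21.725 [ 579.6 -358.4   43.5] yaw 0.206 fx,fy -0.3 -111.2 [ 1.8 -2.   2. ]
```

Force ~2–3 N: bolt sliding. Continue until it stops hard.

Request:
arm_command --pt "0 -0.2 0 0" --pt "0 -0.4 0 0" --pt "0 -0.6 0 0" --pt "0 -0.6 0 0"

```text
t: 22.22
tcp_pos: [578.1, -352.0, 43.1]
tool_rot: [0.995, 0.103, -0.0, -0.0]
wrist_force: [-0.8, -0.7, 0.6]
gripper_width: -0.2
grip_force: 0.8
```

```bash
python3 - <<'E'
from tab import *
relf()
E
```

```text
t 22.225 [ 578.1 -352.    43.1] yaw 0.207 fx,fy -0.4 -104.6 [-0.8 -0.7  0.6]
```

Request:
arm_command --pt "0 -0.1 0 0" --pt "0 -0.2 0 0" --pt "0 -0.3 0 0" --pt "0 -0.3 0 0"

```text
t: 22.72
tcp_pos: [577.9, -351.1, 43.2]
tool_rot: [0.995, 0.103, 0.0, 0.001]
wrist_force: [2.4, -6.8, -1.3]
gripper_width: 0.0
grip_force: 3.4
```

Request:
arm_command --pt "0 -0.1 0 0" --pt "0 -0.2 0 0" --pt "0 -0.2 0 0"

```text
t: 23.1
tcp_pos: [577.9, -350.9, 43.3]
tool_rot: [0.995, 0.102, 0.001, 0.002]
wrist_force: [4.1, -11.1, -3.7]
gripper_width: -0.1
grip_force: 5.5
```

Request:
arm_command --pt "0 1 0 0" --pt "0 2.5 0 0" --pt "0 3.5 -4 0" --pt "0 3.5 -8 0" --pt "0 3.5 -12.2 0" --pt "0 3.5 -12.2 0"

```text
t: 23.85
tcp_pos: [586.2, -382.7, 169.3]
tool_rot: [0.995, 0.103, 0.003, 0.002]
wrist_force: [0.1, -0.2, 0.0]
gripper_width: 0.3
grip_force: 0.0
```

Request:
arm_command --pt "-2 -4 0 0" --pt "-4 -9 0 0" --pt "-6 -13 0 0.04" --pt "-9.2 -18 0 0.077" --pt "-10.5 -19.7 0 0.077" --pt "-10.5 -19.7 0 0.077" --pt "-10.5 -19.7 0 0.077"

```text
t: 24.72
tcp_pos: [442.0, -211.2, 165.1]
tool_rot: [0.998, 0.065, 0.0, 0.0]
wrist_force: [0.0, -0.0, 0.5]
gripper_width: -0.1
grip_force: 0.0
```

```bash
python3 m.py | grep -v hub; python3 - <<'E'
from tab import *
for d in silhouettes('lock_tab','wrist')[:2]:
    r,c=np.where(d['region']);print(d['score'],d['pixel'],r.min(),r.max(),c.min(),c.max())
for y in(-108,-86):print(y,[proj('wrist',(*(C2+y*yf),z)).round() for z in(20,68)])
E
```

```text
t 24.73 pos [ 442.  -211.2  165.1] yaw 0.129 rel -109.4 -52.8 F [ 0.  -0.   0.5]
cam -29.138901356838467 -51.853413753542235
[[289.7, 0.0, 319.3], [0.0, 289.7, 198.1], [0.0, 0.0, 1.0]]
1.65 [array([287.5,  56.7]), array([313.9,  46.7]), array([347.4,  59.3]), array([388.6,  60. ])]
1.695 [array([287.6,  61.6]), array([313.8,  51.1]), array([347.3,  61.2]), array([388.6,  60. ])]
1.74 [array([287.8,  66.4]), array([313.9,  55.5]), array([347.3,  63.1]), array([388.6,  60. ])]
handle 311 [np.float64(72.4)]
handle 313 [np.float64(37.9)]
handle 315 [np.float64(38.7), np.float64(73.0)]
handle 317 [np.float64(39.5), np.float64(72.3)]
handle 319 [np.float64(40.5), np.float64(71.4)]
nib 286 [np.float64(55.9), np.float64(57.4), np.float64(65.4)] [221, 220, 222, 220, 217, 204, 200, 212, 223, 226, 227, 227, 226, 222, 213, 194, 164, 156, 186, 203, 192]
nib 288 [np.float64(55.9), np.float64(57.3), np.float64(65.6)] [221, 220, 219, 219, 217, 203, 201, 214, 224, 227, 229, 229, 228, 227, 217, 197, 160, 136, 166, 194, 193]
nib 290 [np.float64(55.8), np.float64(57.3), np.float64(65.6)] [219, 219, 220, 220, 215, 203, 201, 215, 225, 228, 229, 229, 229, 226, 219, 196, 159, 133, 153, 186, 187]
spoke 15 [np.float64(57.5), np.float64(75.4)]
spoke 20 [np.float64(57.4), np.float64(72.2)]
spoke 25 [np.float64(57.0), np.float64(72.1)]
spoke 30 [np.float64(56.7), np.float64(71.9)]
0.69 [480.1, 56.9] 39 80 431 510
0.18 [394.4, 64.8] 0 143 302 465
-108 [array([497.,  58.]), array([534.,  49.])]
-86 [array([472.,  60.]), array([504.,  52.])]
```

```bash
python3 -c "
from workcell import order
print(order.sign_off())"
```

```text
the job is handed in; nothing more can be done
None
```

I pushed the wheel clockwise through one full turn; by camera the handle stands within about 0.02 rad of the pointer. I then pushed the lock bolt home against its stop, and the job is handed in, at about 25 s of the 70 s.

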